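# Stack the washed kitchen totes

## Task

Build up the stack on the wooden stand from the two totes on the drainer: first the deep one on the tote already standing there, then the shallow one on top, each turned end for end from the one below so that it stands on it, level and fully seated, instead of dropping inside. Then swing the keeper arm in so that it lies straight along the middle of the stack, and let go. Leave the bottom tote where it stands, and don't disturb the mug, the jar or the shaker.

Things in the scene. Friction and masses are not known exactly. Their poses are not given: they have to be found in the camera images.
- tote_base: White plastic stack-nest tote, open on top, empty, 0.16 kg, loose on the stand, lip towards the post; bottom of the stack, stays there. Tub 129 x 37 mm widening to an upright rim band 146 (x) x 60 mm (y), heights 28 to 60 mm, walls 4 mm. Feet and inner ledges are uneven along x. Origin: centre of underside, near which the mass is centred in plan; x towards its lip, z up.
- tote_base_lip (a point): Middle of the base tote's pull lip (x +79, z 57 mm), 44 mm wide, sticking 13 mm out at the +x end only. A tote put on the same way round (lips at one end) drops in (nests), underside 32 mm (shallow tote: 40) above the lower one's; turned half round (lips at opposite ends) its feet meet the ledges and it stacks, underside 55 mm above the lower one's, inside the rim, with 2 mm play across, 4 mm along.
- tote_deep: The deep tote: same shape and size as the base tote (60 mm high, rim band 60 mm wide at heights 28 to 60 mm), 0.11 to 0.22 kg. Lies loose, open side up, in either lane of the sloping drainer, lengthwise down the slope, lip at the high end. Origin: centre of its underside; x towards its lip, y across, z out of its open top (0.5 rad from vertical on the drainer).
- tote_deep_lip (a point): Middle of the deep tote's pull lip, 79 mm along its x from its origin, 57 mm above its underside.
- tote_shallow: The shallow tote: same plan and feet as the others but 46 mm high (rim band 60 mm wide at heights 20 to 46 mm), 0.09 to 0.18 kg. Lies loose, open side up, in the drainer's other lane, lip at the low end. Origin: centre of its underside; x towards its lip, y across, z out of its open top (0.5 rad from vertical on the drainer). Stacks 55 mm above the deep tote's underside.
- tote_shallow_lip (a point): Middle of the shallow tote's pull lip, 79 mm along its x from its origin, 43 mm above its underside.
- drainer: Fixed ribbed bamboo drainer, 270 mm wide; its board slopes 0.5 rad (29 degrees), low end towards the robot, with a 15 mm stop along the low edge on which the totes' low ends rest. Two lanes about 136 mm apart. Origin: on the worktop under its middle; x level, towards the high end, z up. The board's middle is 65 mm, its top edge about 105 mm above the worktop.
- stand: Fixed wooden stand 250 x 110 mm, 12 mm thick, with a 6 mm curb round the foot of the base tote and an upright steel post, 16 mm thick, 120 mm along x from its origin, at the end away from the robot. Origin: on the worktop under the base tote's middle; x towards the post, z up.
- keeper (a joint): Angle (rad) of the keeper arm, a steel bar 150 x 16 x 10 mm swinging level about the post's top, 190 mm above the worktop; the finished stack is 168 mm high. 0 = straight along the stand's middle over the stack, pointing to the robot end; positive = swung out to the stand's -y. Starts 1.25 to 1.7; range -0.8 to 1.9, no stop at 0. Stays where left; about 1 N at the knob moves it.
- keeper_pivot (a point): Point on the keeper arm's vertical hinge axis, at the height of the middle of the bar (190 mm).
- keeper_knob (a point): Grip point of the upright black round knob, 18 mm thick and 45 mm tall, on top of the keeper arm, on a radius of 130 mm from the pivot; this point is on the knob's axis, 25 mm above the bar's top (220 mm above the worktop) and 20 mm below the knob's top.
- mug: White mug, 85 mm tall, 76 mm wide, to be left alone. Origin: centre of its underside.
- jar: Amber glass jar, 95 mm tall, 56 mm wide, to be left alone. Origin: centre of its underside.
- shaker: Steel salt shaker, 75 mm tall, 40 mm wide, to be left alone. Origin: centre of its underside.
Not all that is in view belongs to the job. Leave any black look-alike of the tote_shallow alone.

How it is judged:
By the outcome, as a careful person would: the job done as asked, in the order asked, and still so for the second after the job is handed in, with the robot touching nothing.
It also fails if it takes over 72 s, if anything falls off the work surface, if the arm or the gripper's body presses on something with over 40 N, if the wrist force passes 120 N, or if a joint passes its speed limit or range.

## Robot

A 7-joint arm with a two-finger parallel gripper is mounted at the origin on the work surface. World frame = base frame: x ahead of the robot, y to its left, z up, the work surface at z = 0. Lengths are in m, angles in rad, forces in N, time in s.
With the tool pointing down it reaches from about 0.4 to 0.85 m from the base axis. Payload 4.5 kg.
Tool frame: the origin (TCP) lies between the finger pads; the fingertips stand 19 mm ahead of it and the grasp point (between the pads) is the TCP (r.tips_ahead is the distance from the TCP to the fingertips, in m); z points along the fingers, y is the line along which they close (so a half turn about z gives the same grasp; the last joint's range is limited). The gripper opens to 88 mm and grips with 3 to 60 N. Pads are 18 mm wide; open, the fingers measure 123 mm over their backs; the gripper's body (75 mm by 187 mm) begins 45 mm behind the grasp point.
Start: joints at [0.034, 0.689, -0.195, 1.565, 0.157, 0.902, -0.215], TCP at [0.625, 0, 0.234] pointing down, gripper open.
Joint ranges: [-3.01, 3.01], [-0.46, 2.08], [-1.47, 1.51], [0.13, 2.56], [-1, 4.14], [0.04, 2.09], [-2.66, 2.66]. Speed limits (rad/s): [2.57, 2.57, 3.14, 3.14, 3.14, 3.14, 3.14].

## Interface

Orientations are given as a unit quaternion [x, y, z, w].
In Python, from plant import r, cams, models gives the robot as it stands. The module is installed in compiled form; this text tells all that it offers.
- The arm moves only by the tool jog_arm, never from a script. Its arguments are lists of equal length, an entry for each row: "turn": the turn, a rotation vector about the tool's x, y, z in rad, a list of three; "translation": the shift along the tool's x, y, z in m, a list of three; "grip": the closure, from 0 (fully open) to 1 (shut). In form: {"turn": [[ax, ay, az], ...], "translation": [[tx, ty, tz], ...], "grip": [grip, ...]}. A call has 1 to 20 rows; each row is the pose to reach, as a shift and turn from the pose commanded when the call began, along the tool's axes at that moment; what a row does not reach only later rows make up. A row lasts 1/8 s, in which the tool goes at most 62.5 mm and 10.7 degrees, less where a joint would pass 70% of its speed; a pose out of reach is approached as far as the arm can. A call with a gripper value outside its range is refused whole. The fingers move at their own pace and stop on an object; "force" is the grip in N (left out, the last holds). Time passes only in rows, so rows that repeat a pose let the fingers close. It gives the time, the measured TCP pose, the force, the opening and the grip force at its end, in the units of the state.
- r.get_state(): the state, without advancing time (a new reading comes with each control period).
- cams.snapshot(name): name is "scene" or "side" or "wrist"; returns the picture (400x640x3 uint8, red, green, blue); there is no depth.
- cams.camera_params(name): a dict with "fx", "fy", "cx", "cy" (pixels), "eye" and "orientation" of the camera in the world. Camera axes: x right, y up, looking along -z (the intrinsics and any distortion apply to the point x, -y, -z); pixel columns grow to the right and rows downward; lengths in m; the calibration is good to about 2 mm. The wrist camera is an equidistant fisheye: a pixel r from the principal point sees the ray r / f radians off the axis. A picture is of the moment at which its call begins: read the wrist's pose just before it. camera_params takes no time and is no camera call; for the wrist camera it gives the pose at the moment of the call.
- r.finish_job(): hands the job in; it is judged then, once.
Trained networks look in the newest picture that a camera, given by its name, has taken for a name from the list of things; names that differ only in an ending like _2 or _b are one class to them, and where a whole thing is asked for, a point or a joint stands for the part that bears it (a point fixed in the world has none). Each returns a list of dicts, best first, with "p" (0 to 1); they miss things now and then, are a little off and sometimes report something else, mostly with a low value. They report only what shows in the picture. A call takes as long as a camera call. They do not tell look-alikes from the thing itself.
- models.find_in(camera, name): "position" ([x, y, z] in m, in world coordinates, good to about 4 mm: the middle of the surface that is visible of it).
- models.masks_of(camera, name): "pixels" (400x640 bool, what is visible of it).
- models.place_of(camera, name): "position" ([x, y, z] in m, in world coordinates, good to about 4 mm: a listed point, or the origin of a listed thing).
The state is a dict: "clock": time; "q": joint angles; "qd": joint speeds; "joint_torque": joint torques, N m; "tool_pos": TCP position; "eef_rot": TCP orientation; "contact_force": force on the tool from outside, world axes, zero at the start; "moment": the same for the moment, N m; "opening": opening from 0.0 (shut) to 1.0 (fully open); "finger_force": force on a finger pad.
Only numpy, scipy, OpenCV 4.12 (cv2) and the standard library are available. Lean on these libraries where they do the work, as an engineer would, in place of code of your own. Each camera call takes 0.05 s, during which the arm holds its last target. There are 200 camera calls.

## Working session

There is one attempt and no reset: what is moved stays moved. The work goes in short steps, Python scripts to look and compute and a tool call to move; the robot and the scene stay as the last step left them, time stands still between calls to the robot, and variables do not carry over. Pictures are saved under pics/ and viewed, at most 10 in all, crops included, and the job is handed in when it is done.

Besides the shell and the picture viewer there is one more tool, called by a JSON object that holds its "method" and its "body", one argument or row to a line. jog_arm: Moves the arm, as the interface text tells. Its arguments: {"type":"object","properties":{"turn":{"type":"array"},"translation":{"type":"array"},"grip":{"type":"array"},"force":{"type":"number"}},"required":["turn","translation","grip"]}

```bash
mkdir -p pics; cat > h.py <<'E'
import numpy as np, cv2
from scipy.spatial.transform import Rotation as R
from plant import r, cams, models
def save(im,n): cv2.imwrite('pics/'+n, im[:,:,::-1])
def proj(name,p,cp=None):
    cp=cp or cams.camera_params(name)
    c=R.from_quat(cp['orientation']).inv().apply(np.array(p)-cp['eye']); v=np.array([c[0],-c[1],-c[2]])
    if name=='wrist':
        rr=np.hypot(v[0],v[1]); th=np.arctan2(rr,v[2]); return np.array([cp['cx']+cp['fx']*th*v[0]/rr, cp['cy']+cp['fy']*th*v[1]/rr])
    return np.array([cp['cx']+cp['fx']*v[0]/v[2], cp['cy']+cp['fy']*v[1]/v[2]])
E
python3 - <<'E'
from h import *
s=r.get_state(); print(s)
a=cams.snapshot('scene'); b=cams.snapshot('side'); 
for c in ('scene','side','wrist'): print(c,cams.camera_params(c))
w=cams.snapshot('wrist')
save(a,'a.png');save(b,'b.png');save(w,'w.png')
for n in ['tote_base','tote_base_lip','tote_deep','tote_deep_lip','tote_shallow','tote_shallow_lip','drainer','stand','keeper_pivot','keeper_knob','mug','jar','shaker']:
  for c in ('scene','side','wrist'):
    print(n,c,[(round(d['p'],2),np.round(d['position'],3).tolist(),proj(c,d['position']).round().tolist()) for d in models.place_of(c,n)[:3]])
E
```

```text
{'clock': 0.0, 'q': array([ 0.03382114,  0.68997761, -0.19449972,  1.56636423,  0.15731407,
        0.90249324, -0.21513567]), 'qd': array([ 1.88806607e-04, -5.80566512e-04,  1.45993565e-04, -3.12372892e-04,
        1.37951750e-03,  8.50377910e-06, -6.02557271e-04]), 'joint_torque': array([ 3.38560185e-04, -5.27571630e+01, -1.26686912e+00, -1.53434461e+01,
       -5.26333472e-02,  6.56995355e-03,  1.65937727e-04]), 'tool_pos': array([ 6.24348786e-01, -7.56056361e-05,  2.33008283e-01]), 'eef_rot': array([ 7.07096650e-01,  7.07116307e-01, -7.06672423e-04, -5.96931732e-04]), 'contact_force': array([ 0.25909835, -0.01808572, -0.30180109]), 'moment': array([ 0.01917129,  0.01271749, -0.04442265]), 'finger_force': 0.0, 'opening': 0.9979435173756608}
scene {'fx': 422.4316335148868, 'fy': 422.4316335148868, 'cx': 314.17032589679394, 'cy': 188.55058946460971, 'eye': array([1.17506758, 0.58142833, 0.7541897 ]), 'orientation': array([0.18093304, 0.43064621, 0.80667179, 0.36206035])}
side {'fx': 369.3275786858785, 'fy': 369.3275786858785, 'cx': 324.5844568479075, 'cy': 201.43784078310998, 'eye':
[... 2735 characters left out ...]
 [(0.64, [0.613, -0.224, 0.216], [403.0, 237.0])]
keeper_knob wrist []
mug scene [(0.61, [0.524, 0.294, 0.06], [421.0, 273.0]), (0.59, [0.677, 0.003, 0.001], [283.0, 267.0])]
mug side [(0.83, [0.672, 0.002, -0.001], [374.0, 210.0]), (0.65, [0.468, -0.119, 0.002], [319.0, 265.0])]
mug wrist [(0.97, [0.674, 0.005, -0.001], [365.0, 167.0])]
jar scene [(0.98, [0.551, -0.354, 0.001], [232.0, 192.0])]
jar side [(0.66, [0.551, -0.354, 0.003], [387.0, 345.0])]
jar wrist [(0.31, [0.47, -0.121, 0.001], [220.0, 254.0])]
shaker scene []
shaker side [(0.77, [0.452, -0.329, -0.002], [341.0, 350.0]), (0.73, [0.505, 0.155, 0.06], [302.0, 171.0])]
shaker wrist [(0.65, [0.453, -0.328, 0.001], [230.0, 354.0])]
```

```bash
python3 - <<'E'
import cv2
a=cv2.imread('pics/a.png');b=cv2.imread('pics/b.png')
import numpy as np
cv2.imwrite('pics/ab.png',np.vstack([a[100:400,],b[60:360]]))
E
```

```text
(no output)
```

View pics/ab.png

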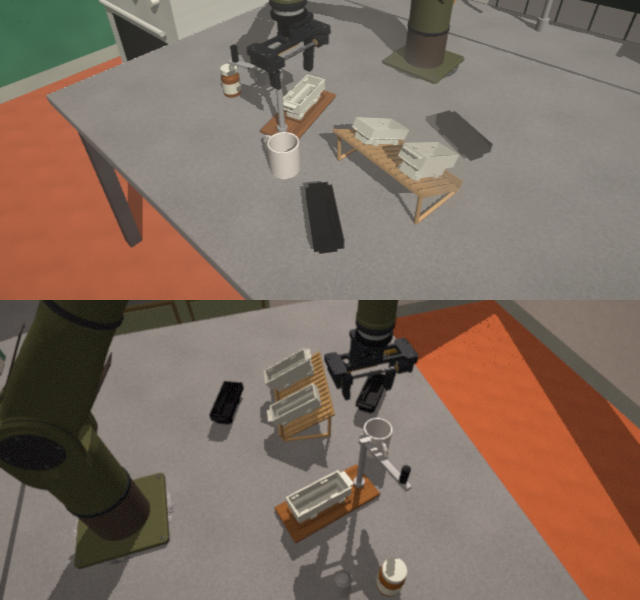

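The two black trays (scene ~(324,216+100) and ~(460,233)) are lying on the worktop and are the look-alikes. The white totes on the drainer are the ones I want: shallow at scene (376,239), near lane, lip low; deep at scene (422,273), far lane, lip high. I'll confirm this in one crop while planning.

```bash
cat >> h.py <<'E'
import json,os
F='cmd.json'
def getc():
    if not os.path.exists(F): return np.array([.625,0,.234]),R.from_quat([.70710678,.70710678,0,0])
    d=json.load(open(F)); return np.array(d['p']),R.from_quat(d['q'])
def setc(p,q): json.dump({'p':list(p),'q':list(q.as_quat())},open(F,'w'))
def did(turn,tr):  # log a move that was made
    p,q=getc(); setc(p+q.apply(tr),q*R.from_rotvec(turn))
def plan(p,q,label=''):
    p0,q0=getc(); print(label,'turn',(q0.inv()*q).as_rotvec().round(4).tolist(),'trans',q0.inv().apply(np.array(p)-p0).round(4).tolist())
def down(psi,tilt=0):  # tool x heading psi; tilt>0: rotate about tool y so that tool z leans away from heading
    x=np.array([np.cos(psi),np.sin(psi),0]); z=np.array([0,0,-1.]); y=np.cross(z,x)
    return R.from_matrix(np.c_[x,y,z])*R.from_rotvec([0,-tilt,0])
def chk():
    s=r.get_state(); p,q=getc(); print('t',round(s['clock'],2),'pos',s['tool_pos'].round(4),'err mm',((s['tool_pos']-p)*1e3).round(1),'rot err',(q.inv()*R.from_quat(s['eef_rot'])).as_rotvec().round(4),'F',s['contact_force'].round(1),'M',s['moment'].round(2),'open',round(s['opening'],3),'ff',s['finger_force'])
    return s
E
python3 - <<'E'
from h import *
import cv2
q=down(np.pi-.16,.5); print(q.as_matrix().round(3))
o=np.array([.524,.294,.061]); z=np.array([-.473,.0764,.8776])
plan(o+.163*z,q,'appr'); print(o+.163*z)
a=cv2.imread('pics/a.png')[200:300,330:480]; b=cv2.imread('pics/b.png')[100:200,210:360]
cv2.imwrite('pics/crop.png',cv2.resize(np.hstack([a,b]),None,fx=2.6,fy=2.6,interpolation=cv2.INTER_CUBIC))
E
```

```text
[[-0.866  0.159  0.473]
 [ 0.14   0.987 -0.076]
 [-0.479 -0.    -0.878]]
appr turn [-0.3522, -0.4136, -1.3792] trans [0.3065, -0.1781, 0.03]
[0.446901  0.3064532 0.2040488]
```

View pics/crop.png

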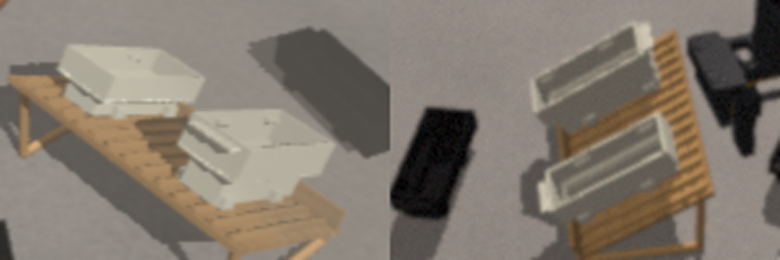

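The crop confirms it. The far-lane tote (side crop ~(590,70)) is the deep one, with its lip at the high end. The near-lane tote (~(605,165)) is the shallow one, with its lip at the low end. The black one is a look-alike.

{"method": "jog_arm", "body": {
  "turn": [
    [-0.352,-0.414,-1.379],
    [-0.352,-0.414,-1.379],
    [-0.352,-0.414,-1.379],
    [-0.352,-0.414,-1.379],
    [-0.352,-0.414,-1.379],
    [-0.352,-0.414,-1.379],
    [-0.352,-0.414,-1.379],
    [-0.352,-0.414,-1.379],
    [-0.352,-0.414,-1.379],
    [-0.352,-0.414,-1.379],
    [-0.352,-0.414,-1.379],
    [-0.352,-0.414,-1.379]
  ],
  "translation": [
    [0.306,-0.178,0.03],
    [0.306,-0.178,0.03],
    [0.306,-0.178,0.03],
    [0.306,-0.178,0.03],
    [0.306,-0.178,0.03],
    [0.306,-0.178,0.03],
    [0.306,-0.178,0.03],
    [0.306,-0.178,0.03],
    [0.306,-0.178,0.03],
    [0.306,-0.178,0.03],
    [0.306,-0.178,0.03],
    [0.306,-0.178,0.03]
  ],
  "grip": [0,0,0,0,0,0,0,0,0,0,0,0]
}}

```text
clock: 3.6
tool_pos: [0.4476, 0.306, 0.204]
eef_rot: [0.079, 0.966, -0.02, 0.247]
contact_force: [-0.3, -0.7, -0.9]
opening: 1.0
finger_force: 0.0
```

```bash
python3 - <<'E'
from h import *
did([-0.352,-0.414,-1.379],[0.306,-0.178,0.03]); s=chk(); print(s['q'].round(2))
for c in ('wrist','scene','side'):
  im=cams.snapshot(c); save(im,c+'2.png')
  for n in ['tote_deep','tote_deep_lip','tote_shallow','tote_shallow_lip','drainer','tote_base','tote_base_lip','stand','keeper_pivot','keeper_knob']:
    print(n,c,[(round(d['p'],2),np.round(d['position'],4).tolist()) for d in models.place_of(c,n)[:3]])
E
```

```text
t 3.6 pos [0.4476 0.306  0.204 ] err mm [ 0.6 -0.   0. ] rot err [-0.0002 -0.0001  0.0022] F [-0.3 -0.7 -0.9] M [0.16 0.42 0.01] open 1.0 ff 0.0
[-1.05  0.6   0.15  2.19  1.25  0.37 -0.71]
tote_deep wrist [(0.77, [0.5293, 0.2911, 0.0583])]
tote_deep_lip wrist [(0.78, [0.5666, 0.2881, 0.1475])]
tote_shallow wrist [(0.97, [0.7454, 0.1965, -0.0018]), (0.65, [0.4988, 0.1563, 0.0621])]
tote_shallow_lip wrist [(0.94, [0.6906, 0.1341, 0.0381]), (0.65, [0.4116, 0.172, 0.0606])]
drainer wrist [(0.7, [0.5158, 0.2257, -0.0001]), (0.57, [0.5423, -0.1085, 0.0718])]
tote_base wrist [(0.86, [0.4722, -0.1237, 0.0129])]
tote_base_lip wrist [(0.84, [0.5457, -0.1085, 0.0677])]
stand wrist [(0.89, [0.4698, -0.124, -0.0001])]
keeper_pivot wrist []
keeper_knob wrist []
tote_deep scene [(0.82, [0.5211, 0.2977, 0.0607])]
tote_deep_lip scene [(0.78, [0.5632, 0.2843, 0.1513])]
tote_shallow scene [(0.89, [0.505, 0.1592, 0.064]), (0.7, [0.7425, 0.1923, 0.0006]), (0.64, [0.3062, 0.2887, 0.0023])]
tote_shallow_lip scene [(0.98, [0.693, 0.1343, 0.0439]), (0.89, [0.2727, 0.2208, 0.0418]), (0.68, [0.4131, 0.1746, 0.
[... 409 characters left out ...]
543, -0.0006])]
tote_deep side [(0.92, [0.5219, 0.29, 0.0613])]
tote_deep_lip side [(0.74, [0.5674, 0.2879, 0.1469]), (0.15, [0.5525, -0.3494, 0.0033])]
tote_shallow side [(0.83, [0.5044, 0.1536, 0.0605]), (0.67, [0.3053, 0.2932, 0.0014]), (0.56, [0.7448, 0.1961, 0.0028])]
tote_shallow_lip side [(0.97, [0.2724, 0.2182, 0.043]), (0.97, [0.69, 0.1352, 0.039]), (0.82, [0.4163, 0.1717, 0.0658])]
drainer side [(0.95, [0.5238, 0.2268, -0.0006])]
tote_base side [(0.64, [0.4669, -0.1238, 0.0129])]
tote_base_lip side [(0.61, [0.5453, -0.1015, 0.0672])]
stand side [(0.66, [0.4689, -0.1208, 0.0044])]
keeper_pivot side [(0.62, [0.5829, -0.094, 0.1904])]
keeper_knob side [(0.69, [0.6124, -0.22, 0.2154])]
```

View pics/wrist2.png

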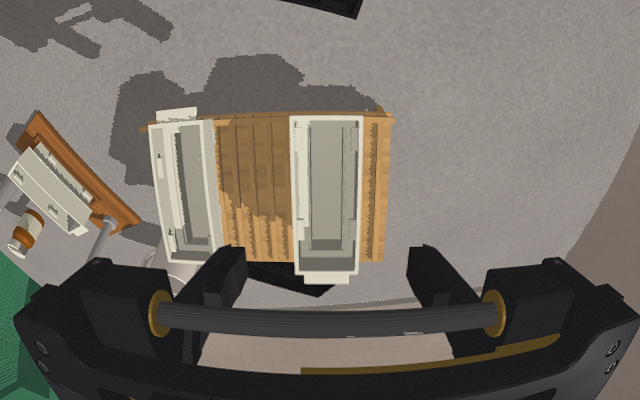

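The wrist view shows the deep tote at (328,195), centred between the fingers and aligned with them, with its lip at the high end (328,278). I'll go down the tool axis and grip.

{"method": "jog_arm", "body": {
  "turn": [
    [0,0,0],
    [0,0,0],
    [0,0,0],
    [0,0,0],
    [0,0,0],
    [0,0,0],
    [0,0,0],
    [0,0,0],
    [0,0,0]
  ],
  "translation": [
    [0,0,0.045],
    [0,0,0.09],
    [0,0,0.12],
    [0,0,0.12],
    [0,0,0.12],
    [0,0,0.12],
    [0,0,0.12],
    [0,0,0.12],
    [0,0,0.12]
  ],
  "grip": [0,0,0,0,0.5,0.5,0.5,0.5,0.5],
  "force": 25
}}

```text
clock: 6.38
tool_pos: [0.5036, 0.2974, 0.0995]
eef_rot: [0.077, 0.966, -0.019, 0.247]
contact_force: [-3.1, 0.2, 7.3]
opening: 0.677
finger_force: 25.0
```

```bash
python3 - <<'E'
from h import *
did([0,0,0],[0,0,.12]); s=chk()
E
```

```text
t 6.38 pos [0.5036 0.2974 0.0995] err mm [-0.3  0.6  0.8] rot err [-0.0014 -0.0007 -0.0002] F [-3.1  0.2  7.3] M [0.11 0.34 0.01] open 0.677 ff 25.004857778549194
```

```bash
python3 - <<'E'
from h import *
p,q=getc(); up=q.inv().apply([0,0,1]); print('up in tool',up.round(3))
t=np.array([0,0,-.1])+up*.12; print(t.round(3))
did([0,0,0],t.round(3)); p,q=getc(); print(p)
plan([.469,-.122,.27],down(.217),'hover')
E
rm -f cmd.tmp; cp cmd.json cmd_afterlift.json
```

```text
up in tool [-0.48  -0.    -0.877]
[-0.058 -0.    -0.205]
[0.45700172 0.30441645 0.30640341]
hover turn [0.6863, 0.1315, 2.6869] trans [-0.0526, -0.419, 0.0704]
```

{"method": "jog_arm", "body": {
  "turn": [
    [0,0,0],
    [0,0,0],
    [0,0,0],
    [0,0,0],
    [0,0,0],
    [0,0,0]
  ],
  "translation": [
    [0,0,-0.025],
    [0,0,-0.065],
    [0,0,-0.1],
    [-0.029,0,-0.153],
    [-0.058,0,-0.205],
    [-0.058,0,-0.205]
  ],
  "grip": [0.5,0.5,0.5,0.5,0.5,0.5],
  "force": 25
}}

```text
clock: 7.12
tool_pos: [0.4566, 0.305, 0.3093]
eef_rot: [0.078, 0.966, -0.018, 0.247]
contact_force: [0.4, 0.2, -2.4]
opening: 0.679
finger_force: 25.0
```

{"method": "jog_arm", "body": {
  "turn": [
    [0.043,0.008,0.168],
    [0.086,0.016,0.336],
    [0.129,0.025,0.504],
    [0.172,0.033,0.672],
    [0.215,0.041,0.84],
    [0.257,0.049,1.008],
    [0.3,0.057,1.176],
    [0.343,0.066,1.344],
    [0.386,0.074,1.511],
    [0.429,0.082,1.679],
    [0.472,0.09,1.847],
    [0.515,0.099,2.015],
    [0.558,0.107,2.183],
    [0.6,0.115,2.351],
    [0.643,0.123,2.519],
    [0.686,0.132,2.687],
    [0.686,0.132,2.687],
    [0.686,0.132,2.687],
    [0.686,0.132,2.687]
  ],
  "translation": [
    [-0.003,-0.026,0.004],
    [-0.007,-0.052,0.009],
    [-0.01,-0.079,0.013],
    [-0.013,-0.105,0.018],
    [-0.016,-0.131,0.022],
    [-0.02,-0.157,0.026],
    [-0.023,-0.183,0.031],
    [-0.026,-0.209,0.035],
    [-0.03,-0.236,0.039],
    [-0.033,-0.262,0.044],
    [-0.036,-0.288,0.048],
    [-0.039,-0.314,0.053],
    [-0.043,-0.34,0.057],
    [-0.046,-0.367,0.061],
    [-0.049,-0.393,0.066],
    [-0.053,-0.419,0.07],
    [-0.053,-0.419,0.07],
    [-0.053,-0.419,0.07],
    [-0.053,-0.419,0.07]
  ],
  "grip": [0.5,0.5,0.5,0.5,0.5,0.5,0.5,0.5,0.5,0.5,0.5,0.5,0.5,0.5,0.5,0.5,0.5,0.5,0.5]
}}

```text
clock: 9.5
tool_pos: [0.4691, -0.1204, 0.2703]
eef_rot: [0.994, 0.11, -0.0, -0.001]
contact_force: [-0.6, -0.2, -1.9]
opening: 0.674
finger_force: 25.0
```

```bash
python3 - <<'E'
from h import *
did([.686,.132,2.687],[-.053,-.419,.07]); s=chk(); print(s['q'].round(2))
T=R.from_quat(s['eef_rot']); 
for k in range(2):
 for c in ('scene','side','wrist'):
  im=cams.snapshot(c); save(im,c+'3.png')
  for n in ['tote_deep','tote_deep_lip','tote_base','tote_base_lip','stand','keeper_pivot','tote_shallow','tote_shallow_lip'][:8 if k==0 else 4]:
    print(n,c,[(round(d['p'],2),np.round(d['position'],4).tolist(),T.inv().apply(d['position']-s['tool_pos']).round(4).tolist() if 'deep' in n else '') for d in models.place_of(c,n)[:2]])
a=cv2.imread('pics/scene3.png')[60:300,180:420]; b=cv2.imread('pics/side3.png')[120:360,220:460]
cv2.imwrite('pics/v3.png',cv2.resize(np.hstack([a,b]),None,fx=1.65,fy=1.65))
E
```

```text
t 9.5 pos [ 0.4691 -0.1204  0.2703] err mm [-0.1  1.6 -0.3] rot err [ 0.0009 -0.0002 -0.0033] F [-0.6 -0.2 -1.9] M [-0.   -0.01  0.1 ] open 0.674 ff 24.996277391910553
[-0.11  0.48  0.42  1.95 -0.28  0.76 -0.89]
tote_deep scene [(0.59, [0.4668, -0.1175, 0.2261], [-0.0016, -0.0033, 0.0442]), (0.28, [0.5218, 0.223, -0.0033], [0.1264, -0.3232, 0.274])]
tote_deep_lip scene [(0.97, [0.3899, -0.1385, 0.2856], [-0.0813, 0.0003, -0.0154])]
tote_base scene [(0.92, [0.4644, -0.1205, 0.0118], ''), (0.67, [0.616, -0.2219, 0.2189], '')]
tote_base_lip scene [(0.82, [0.5437, -0.1048, 0.0721], ''), (0.6, [0.4143, 0.1707, 0.0641], '')]
stand scene [(0.61, [0.472, -0.1237, 0.0024], ''), (0.58, [0.5406, -0.1023, 0.0654], '')]
keeper_pivot scene [(0.98, [0.59, -0.0973, 0.1887], '')]
tote_shallow scene [(0.96, [0.7418, 0.1938, -0.0017], ''), (0.84, [0.3033, 0.2908, 0.0008], '')]
tote_shallow_lip scene [(0.83, [0.6895, 0.1354, 0.048], ''), (0.62, [0.4112, 0.1696, 0.0614], '')]
tote_deep side []
tote_deep_lip side [(0.8, [0.395, -0.1355, 0.2831], [-0.0756, -0.0015, -0.0129]), (0.24, [0.5448, -0.1057, 0.069
[... 1155 characters left out ...]
ote_base scene [(0.65, [0.5021, 0.1555, 0.0627], ''), (0.61, [0.4641, -0.1226, 0.0125], '')]
tote_base_lip scene [(0.65, [0.5412, -0.1034, 0.0685], '')]
tote_deep side [(0.92, [0.469, -0.1248, 0.2249], [-0.0011, 0.0043, 0.0453])]
tote_deep_lip side [(0.69, [0.397, -0.135, 0.2818], [-0.0736, -0.0015, -0.0116])]
tote_base side [(0.72, [0.4686, -0.124, 0.0155], '')]
tote_base_lip side [(0.97, [0.5499, -0.1059, 0.0683], '')]
tote_deep wrist [(0.76, [0.4711, -0.1215, 0.2264], [0.0017, 0.0016, 0.0439])]
tote_deep_lip wrist [(0.6, [0.3888, -0.1422, 0.2812], [-0.0832, 0.0037, -0.011])]
tote_base wrist [(0.52, [0.3928, -0.1389, 0.2826], '')]
tote_base_lip wrist [(0.63, [0.5445, -0.1066, 0.0692], '')]
```

View pics/v3.png

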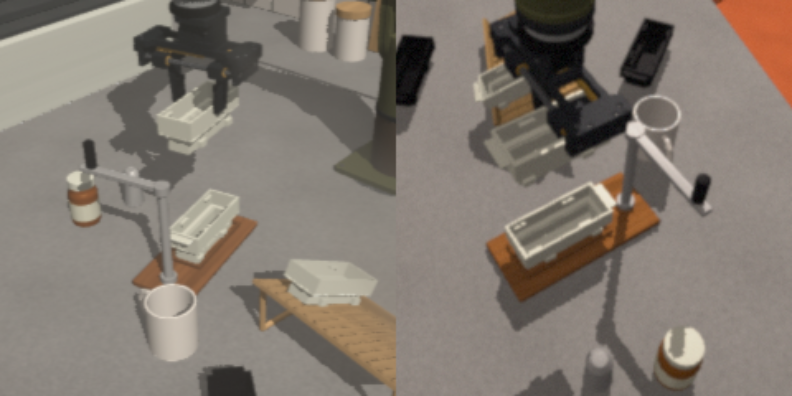

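The deep tote hangs level with its lip towards the robot (scene crop (165,135)), directly above the base tote (side crop (560,225)). The grasp is on the tote's centre to within 1 mm. I'll lower it to just above the rim and then feel for contact.

```bash
python3 - <<'E'
from h import *
p,q=getc(); 
print(q.inv().apply([-.0004,-.0017,-.146]).round(4), q.as_matrix().round(3))
E
```

```text
[-0.0008  0.0016  0.146 ] [[ 0.977  0.215  0.   ]
 [ 0.215 -0.977  0.   ]
 [ 0.    -0.    -1.   ]]
```

{"method": "jog_arm", "body": {
  "turn": [
    [0,0,0],
    [0,0,0],
    [0,0,0],
    [0,0,0],
    [0,0,0],
    [0,0,0],
    [0,0,0]
  ],
  "translation": [
    [-0.001,0.0015,0.04],
    [-0.001,0.0015,0.08],
    [-0.001,0.0015,0.115],
    [-0.001,0.0015,0.135],
    [-0.001,0.0015,0.146],
    [-0.001,0.0015,0.146],
    [-0.001,0.0015,0.146]
  ],
  "grip": [0.5,0.5,0.5,0.5,0.5,0.5,0.5]
}}

```text
clock: 12.48
tool_pos: [0.4692, -0.1238, 0.1251]
eef_rot: [0.994, 0.108, 0.001, 0.0]
contact_force: [0.2, -0.8, -1.3]
opening: 0.677
finger_force: 25.0
```

```bash
python3 - <<'E'
from h import *
did([0,0,0],[-.001,.0015,.146]); s=chk()
for c,n,(x,y) in (('scene','scene4.png',(220,120)),('side','side4.png',(270,190))):
  im=cams.snapshot(c); save(im,n)
a=cv2.imread('pics/scene4.png')[150:270,250:370]; b=cv2.imread('pics/side4.png')[190:310,260:380]
cv2.imwrite('pics/v4.png',cv2.resize(np.hstack([a,b]),None,fx=3.3,fy=3.3,interpolation=cv2.INTER_CUBIC))
E
```

```text
t 12.47 pos [ 0.4692 -0.1238  0.1251] err mm [ 0.6 -0.2  0.5] rot err [-0.0007  0.0014  0.    ] F [ 0.2 -0.8 -1.3] M [0.06 0.06 0.03] open 0.677 ff 24.996207654476166
```

View pics/v4.png

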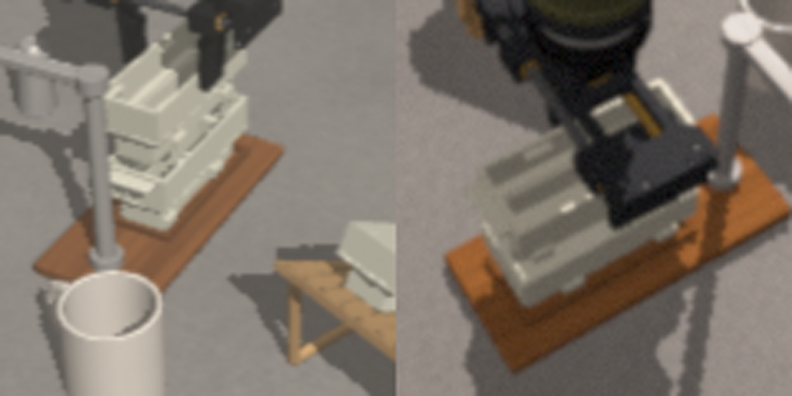

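It looks well aligned in both views. Now a slow descent while I read the force and height.

{"method": "jog_arm", "body": {
  "turn": [
    [0,0,0],
    [0,0,0],
    [0,0,0],
    [0,0,0],
    [0,0,0]
  ],
  "translation": [
    [-0.0005,-0.001,0.003],
    [-0.0005,-0.001,0.006],
    [-0.0005,-0.001,0.009],
    [-0.0005,-0.001,0.011],
    [-0.0005,-0.001,0.011]
  ],
  "grip": [0.5,0.5,0.5,0.5,0.5]
}}

```text
clock: 13.2
tool_pos: [0.4678, -0.1228, 0.1131]
eef_rot: [0.994, 0.108, -0.0, -0.0]
contact_force: [-0.6, 0.3, -2.5]
opening: 0.674
finger_force: 25.0
```

```bash
python3 - <<'E'
from h import *
did([0,0,0],[-.0005,-.001,.011]); chk(); cams.snapshot('side'); chk(); cams.snapshot('side'); chk()
E
```

```text
t 13.2 pos [ 0.4678 -0.1228  0.1131] err mm [-0.1 -0.  -0.4] rot err [ 0.0002 -0.0003  0.0001] F [-0.6  0.3 -2.5] M [ 0.03  0.08 -0.05] open 0.674 ff 24.996153116226196
t 13.25 pos [ 0.4679 -0.1228  0.1133] err mm [-0.  -0.  -0.3] rot err [ 0.     -0.0001  0.0001] F [-0.4 -0.7 -2.4] M [0.04 0.1  0.01] open 0.679 ff 24.996110200881958
t 13.3 pos [ 0.4679 -0.1228  0.1133] err mm [ 0.1 -0.  -0.2] rot err [0.     0.0001 0.    ] F [-0.4 -0.7 -1. ] M [0.05 0.08 0.  ] open 0.683 ff 24.996233582496643
```

{"method": "jog_arm", "body": {
  "turn": [
    [0,0,0],
    [0,0,0],
    [0,0,0]
  ],
  "translation": [
    [0,0,0.001],
    [0,0,0.002],
    [0,0,0.002]
  ],
  "grip": [0.5,0.5,0.5]
}}

```text
clock: 13.68
tool_pos: [0.4679, -0.1227, 0.1113]
eef_rot: [0.994, 0.108, 0.0, -0.0]
contact_force: [-0.4, 0.4, -1.2]
opening: 0.674
finger_force: 25.0
```

{"method": "jog_arm", "body": {
  "turn": [
    [0,0,0],
    [0,0,0],
    [0,0,0]
  ],
  "translation": [
    [0,0,0.001],
    [0,0,0.0015],
    [0,0,0.0015]
  ],
  "grip": [0.5,0.5,0.5]
}}

```text
clock: 14.05
tool_pos: [0.4681, -0.1229, 0.1111]
eef_rot: [0.994, 0.108, 0.001, -0.0]
contact_force: [-2.1, 1.2, 13.4]
opening: 0.677
finger_force: 25.0
```

{"method": "jog_arm", "body": {
  "turn": [
    [0,0,0],
    [0,0,0],
    [0,0,0],
    [0,0,0],
    [0,0,0],
    [0,0,0],
    [0,0,0],
    [0,0,0]
  ],
  "translation": [
    [0,0,-0.001],
    [0,0,-0.001],
    [0,0,-0.001],
    [0,0,-0.001],
    [0,0,-0.02],
    [0,0,-0.07],
    [0,0,-0.13],
    [0,0,-0.13]
  ],
  "grip": [0.5,0.2,0,0,0,0,0,0]
}}

```text
clock: 15.05
tool_pos: [0.4703, -0.1238, 0.2435]
eef_rot: [0.994, 0.108, 0.004, 0.001]
contact_force: [0.2, 0.5, -1.0]
opening: 1.003
finger_force: 0.0
```

```bash
python3 - <<'E'
from h import *
did([0,0,0],[0,0,.0035-.13]); s=chk()
for c in ('scene','side','wrist'):
  im=cams.snapshot(c); save(im,c+'5.png')
  for n in ['tote_deep','tote_deep_lip','tote_base','tote_base_lip']:
    print(n,c,[(round(d['p'],2),np.round(d['position'],4).tolist()) for d in models.place_of(c,n)[:2]])
a=cv2.imread('pics/scene5.png')[130:250,240:360]; b=cv2.imread('pics/side5.png')[190:310,260:380]
cv2.imwrite('pics/v5.png',cv2.resize(np.hstack([a,b]),None,fx=3.3,fy=3.3,interpolation=cv2.INTER_CUBIC))
q=down(np.pi-.16,.5); z=-q.apply([0,0,1]); o=np.array([.503,.1565,.062])
plan(o+.163*z,q,'appr')
E
```

```text
t 15.05 pos [ 0.4703 -0.1238  0.2435] err mm [ 2.5 -1.   3.4] rot err [-0.0036  0.0079  0.0002] F [ 0.2  0.5 -1. ] M [ 0.06  0.06 -0.04] open 1.003 ff 0.0
tote_deep scene [(0.55, [0.4642, -0.1202, 0.0684])]
tote_deep_lip scene [(0.61, [0.3907, -0.139, 0.1215]), (0.57, [0.5416, -0.1075, 0.0701])]
tote_base scene [(0.97, [0.4678, -0.1224, 0.012]), (0.72, [0.5506, -0.3532, 0.0004])]
tote_base_lip scene [(0.72, [0.5406, -0.1063, 0.0667])]
tote_deep side [(0.85, [0.4693, -0.1254, 0.0656])]
tote_deep_lip side [(0.58, [0.396, -0.1349, 0.1215])]
tote_base side [(0.83, [0.469, -0.1243, 0.0136])]
tote_base_lip side [(0.96, [0.5459, -0.1021, 0.0689]), (0.32, [0.4152, 0.1682, 0.0613])]
tote_deep wrist [(0.95, [0.4704, -0.1222, 0.0696])]
tote_deep_lip wrist [(0.86, [0.3917, -0.1414, 0.1216])]
tote_base wrist [(0.5, [0.501, 0.1596, 0.0613])]
tote_base_lip wrist [(0.73, [0.544, -0.1103, 0.0681])]
appr turn [-0.6858, -0.1314, -2.6872] trans [0.0218, -0.2939, 0.0351]
```

View pics/v5.png

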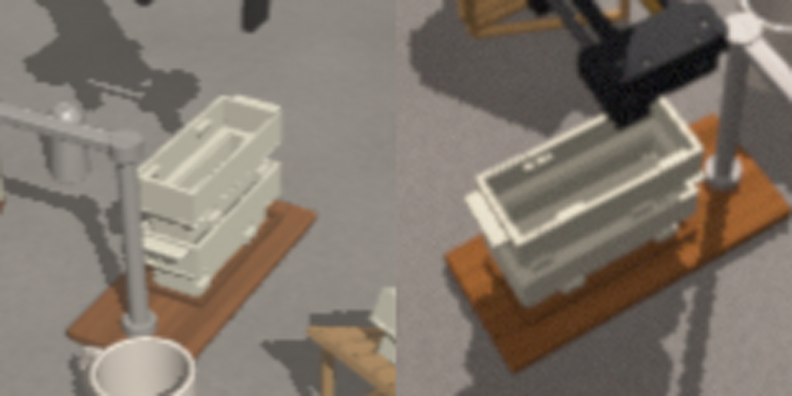

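The deep tote is seated and level: both views show even gaps, and the networks put its underside at about 0.068 m. Next is the shallow tote.

{"method": "jog_arm", "body": {
  "turn": [
    [-0.043,-0.008,-0.168],
    [-0.086,-0.016,-0.336],
    [-0.129,-0.025,-0.504],
    [-0.172,-0.033,-0.672],
    [-0.215,-0.041,-0.84],
    [-0.257,-0.049,-1.008],
    [-0.3,-0.057,-1.176],
    [-0.343,-0.066,-1.344],
    [-0.386,-0.074,-1.511],
    [-0.429,-0.082,-1.679],
    [-0.472,-0.09,-1.847],
    [-0.515,-0.099,-2.015],
    [-0.558,-0.107,-2.183],
    [-0.6,-0.115,-2.351],
    [-0.643,-0.123,-2.519],
    [-0.686,-0.131,-2.687],
    [-0.686,-0.131,-2.687],
    [-0.686,-0.131,-2.687]
  ],
  "translation": [
    [0,0,-0.03],
    [0.002,-0.02,-0.04],
    [0.004,-0.04,-0.04],
    [0.006,-0.06,-0.04],
    [0.008,-0.08,-0.04],
    [0.01,-0.1,-0.04],
    [0.012,-0.12,-0.04],
    [0.014,-0.15,-0.04],
    [0.016,-0.18,-0.04],
    [0.018,-0.21,-0.04],
    [0.02,-0.24,-0.04],
    [0.022,-0.27,-0.03],
    [0.022,-0.294,-0.01],
    [0.022,-0.294,0.01],
    [0.022,-0.294,0.025],
    [0.022,-0.294,0.035],
    [0.022,-0.294,0.035],
    [0.022,-0.294,0.035]
  ],
  "grip": [0,0,0,0,0,0,0,0,0,0,0,0,0,0,0,0,0,0]
}}

```text
clock: 18.05
tool_pos: [0.426, 0.1697, 0.2047]
eef_rot: [0.076, 0.966, -0.019, 0.247]
contact_force: [-1.0, -0.9, 0.3]
opening: 1.001
finger_force: 0.0
```

```bash
python3 - <<'E'
from h import *
did([-.686,-.131,-2.687],[.022,-.294,.035]); s=chk()
T=R.from_quat(s['eef_rot'])
for k in range(2):
  im=cams.snapshot('wrist'); save(im,'wrist6.png')
  for n in ['tote_shallow','tote_shallow_lip','tote_deep','tote_deep_lip']:
    print(n,[(round(d['p'],2),np.round(d['position'],4).tolist(),T.inv().apply(d['position']-s['tool_pos']).round(4).tolist()) for d in models.place_of('wrist',n)[:3]])
E
```

```text
t 18.05 pos [0.426  0.1697 0.2047] err mm [-0.   0.7 -0.5] rot err [-0.0025  0.0002 -0.0035] F [-1.  -0.9  0.3] M [ 0.14  0.4  -0.06] open 1.001 ff 0.0
tote_shallow [(0.96, [0.5023, 0.1564, 0.0613], [0.0008, -0.0014, 0.163]), (0.71, [0.6753, 0.0065, -0.0022], [-0.1393, -0.1227, 0.3117]), (0.69, [0.7436, 0.194, 0.0003], [-0.1741, 0.0731, 0.328])]
tote_shallow_lip [(0.87, [0.6911, 0.1313, 0.0402], [-0.1562, 0.0031, 0.2728]), (0.71, [0.4143, 0.1706, 0.0601], [0.0796, -0.0011, 0.1213])]
tote_deep [(0.9, [0.4689, -0.1237, 0.0699], [-0.0127, -0.2833, 0.1602]), (0.19, [0.6749, 0.0051, -0.0025], [-0.139, -0.1241, 0.3119])]
tote_deep_lip [(0.61, [0.3919, -0.1425, 0.1208], [0.0271, -0.3138, 0.0805])]
tote_shallow [(0.87, [0.5017, 0.1597, 0.0629], [0.001, 0.0017, 0.161]), (0.75, [0.7455, 0.1964, -0.0006], [-0.1749, 0.0758, 0.3295])]
tote_shallow_lip [(0.88, [0.6933, 0.1356, 0.038], [-0.1565, 0.0077, 0.2754]), (0.77, [0.4156, 0.1689, 0.0561], [0.0801, -0.0025, 0.1255])]
tote_deep [(0.7, [0.4709, -0.1242, 0.0667], [-0.013, -0.2835, 0.164]), (0.25, [0.4127, 0.1699, 0.0581], [0.0818, -0.002, 0.1223])]
tote_deep_lip [(0.88, [0.3917, -0.1419, 0.1206], [0.0274, -0.3132, 0.0805])]
```

View pics/wrist6.png

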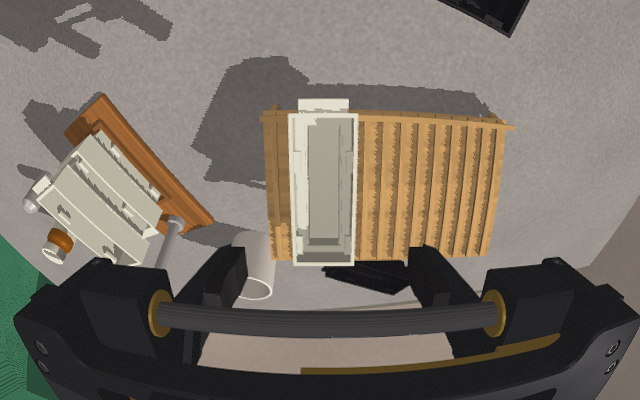

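The wrist view shows the white shallow tote at (323,190), lip at the low end (323,105), centred and aligned. The black tray behind it at (370,275) is left alone.

{"method": "jog_arm", "body": {
  "turn": [
    [0,0,0],
    [0,0,0],
    [0,0,0],
    [0,0,0],
    [0,0,0],
    [0,0,0],
    [0,0,0],
    [0,0,0],
    [0,0,0]
  ],
  "translation": [
    [0,0,0.045],
    [0,0,0.09],
    [0,0,0.128],
    [0,0,0.128],
    [0,0,0.128],
    [0,0,0.128],
    [0,0,0.128],
    [0,0,0.128],
    [0,0,0.128]
  ],
  "grip": [0,0,0,0,0.5,0.5,0.5,0.5,0.5],
  "force": 25
}}

```text
clock: 19.68
tool_pos: [0.4865, 0.1594, 0.0939]
eef_rot: [0.077, 0.966, -0.019, 0.247]
contact_force: [-3.2, 0.1, 8.5]
opening: 0.674
finger_force: 25.0
```

```bash
python3 - <<'E'
from h import *
did([0,0,0],[0,0,.128]); s=chk()
did([0,0,0],[-0.058,0,-.205]); print(getc()[0])
plan([.468,-.1226,.30],down(.2175),'hover')
E
```

```text
t 19.68 pos [0.4865 0.1594 0.0939] err mm [-0.1  0.1  1.1] rot err [-0.0008 -0.0016 -0.0003] F [-3.2  0.1  8.5] M [-0.04  0.1  -0.13] open 0.674 ff 25.001910030841827
[0.43980751 0.16678636 0.30051857]
hover turn [0.6862, 0.1306, 2.6864] trans [-0.0647, -0.2812, 0.0358]
```

{"method": "jog_arm", "body": {
  "turn": [
    [0,0,0],
    [0,0,0],
    [0,0,0],
    [0,0,0],
    [0,0,0],
    [0,0,0]
  ],
  "translation": [
    [0,0,-0.025],
    [0,0,-0.065],
    [0,0,-0.1],
    [-0.029,0,-0.153],
    [-0.058,0,-0.205],
    [-0.058,0,-0.205]
  ],
  "grip": [0.5,0.5,0.5,0.5,0.5,0.5]
}}

```text
clock: 20.42
tool_pos: [0.4484, 0.1594, 0.2659]
eef_rot: [0.079, 0.961, -0.034, 0.261]
contact_force: [0.2, -0.8, -1.0]
opening: 0.674
finger_force: 25.0
```

{"method": "jog_arm", "body": {
  "turn": [
    [0.043,0.008,0.168],
    [0.086,0.016,0.336],
    [0.129,0.025,0.504],
    [0.172,0.033,0.672],
    [0.215,0.041,0.84],
    [0.257,0.049,1.008],
    [0.3,0.057,1.176],
    [0.343,0.065,1.344],
    [0.386,0.073,1.511],
    [0.429,0.082,1.679],
    [0.472,0.09,1.847],
    [0.515,0.098,2.015],
    [0.558,0.106,2.183],
    [0.6,0.114,2.351],
    [0.643,0.122,2.519],
    [0.686,0.1305,2.6865],
    [0.686,0.1305,2.6865],
    [0.686,0.1305,2.6865],
    [0.686,0.1305,2.6865]
  ],
  "translation": [
    [-0.004,-0.018,0.002],
    [-0.008,-0.035,0.004],
    [-0.012,-0.053,0.007],
    [-0.016,-0.07,0.009],
    [-0.02,-0.088,0.011],
    [-0.024,-0.105,0.013],
    [-0.028,-0.123,0.016],
    [-0.032,-0.141,0.018],
    [-0.036,-0.158,0.02],
    [-0.04,-0.176,0.022],
    [-0.044,-0.193,0.025],
    [-0.049,-0.211,0.027],
    [-0.053,-0.228,0.029],
    [-0.057,-0.246,0.031],
    [-0.061,-0.264,0.034],
    [-0.065,-0.281,0.036],
    [-0.065,-0.281,0.036],
    [-0.065,-0.281,0.036],
    [-0.065,-0.281,0.036]
  ],
  "grip": [0.5,0.5,0.5,0.5,0.5,0.5,0.5,0.5,0.5,0.5,0.5,0.5,0.5,0.5,0.5,0.5,0.5,0.5,0.5]
}}

```text
clock: 22.8
tool_pos: [0.4741, -0.1289, 0.2735]
eef_rot: [0.994, 0.105, 0.012, 0.016]
contact_force: [0.5, 1.5, -1.1]
opening: 0.673
finger_force: 25.0
```

```bash
python3 - <<'E'
from h import *
did([.686,.1305,2.6865],[-.065,-.281,.036]); s=chk()
T=R.from_quat(s['eef_rot']); print(T.as_matrix().round(4))
for k in range(2):
 for c in ('scene','side','wrist'):
  im=cams.snapshot(c); save(im,c+'7.png')
  for n in ['tote_shallow','tote_shallow_lip','tote_deep','tote_deep_lip']:
    print(n,c,[(round(d['p'],2),np.round(d['position'],4).tolist(),T.inv().apply(d['position']-s['tool_pos']).round(4).tolist() if 'shal' in n else '') for d in models.place_of(c,n)[:3] if np.hypot(*(d['position'][:2]-s['tool_pos'][:2]))<.12])
E
```

```text
t 22.8 pos [ 0.4741 -0.1289  0.2735] err mm [  5.7  -6.5 -26.5] rot err [-0.0342  0.0204  0.0076] F [ 0.5  1.5 -1.1] M [0.05 0.1  0.05] open 0.673 ff 24.99139755964279
[[ 0.9778  0.2078  0.0274]
 [ 0.2086 -0.9776 -0.0292]
 [ 0.0207  0.0342 -0.9992]]
tote_shallow scene [(0.88, [0.4793, -0.1272, 0.2386], [0.0048, -0.0018, 0.035])]
tote_shallow_lip scene [(0.72, [0.5498, -0.1111, 0.2836], [0.078, -0.0013, -0.0085]), (0.67, [0.4773, -0.1285, 0.2398], [0.0026, -0.0009, 0.0338])]
tote_deep scene [(0.73, [0.467, -0.1202, 0.0669], '')]
tote_deep_lip scene [(0.68, [0.388, -0.143, 0.1247], ''), (0.68, [0.5439, -0.1055, 0.0689], '')]
tote_shallow side [(0.93, [0.4779, -0.1305, 0.2377], [0.0027, 0.0011, 0.0359])]
tote_shallow_lip side []
tote_deep side [(0.69, [0.4683, -0.1229, 0.0686], '')]
tote_deep_lip side [(0.74, [0.3925, -0.1352, 0.1195], '')]
tote_shallow wrist [(0.72, [0.4764, -0.1263, 0.2402], [0.0022, -0.0032, 0.0333]), (0.38, [0.5515, -0.109, 0.2813], [0.08, -0.0031, -0.0062])]
tote_shallow_lip wrist [(0.69, [0.5557, -0.1091, 0.2789], [0.0841, -0.0022, -0.0037])]
tote_deep wrist [(0.26, [0.5542, -0.109, 0.2764], '')]
tote_deep_lip wrist []
tote_shallow scene [(0.73, [0.478, -0.1291, 0.2373], [0.0031, -0.0003, 0.0363])]
tote_shallow_lip scene [(0.61, [0.5509, -0.1089, 0.2834], [0.0795, -0.0033, -0.0084])]
tote_deep scene [(0.68, [0.4668, -0.1235, 0.0662], '')]
tote_deep_lip scene [(0.92, [0.3889, -0.1423, 0.1221], '')]
tote_shallow side [(0.78, [0.4814, -0.1303, 0.2386], [0.0062, 0.0017, 0.0351])]
tote_shallow_lip side []
tote_deep side [(0.6, [0.4656, -0.1227, 0.068], '')]
tote_deep_lip side [(0.65, [0.3948, -0.1388, 0.1231], '')]
tote_shallow wrist [(0.72, [0.4782, -0.1258, 0.2394], [0.004, -0.0034, 0.0341])]
tote_shallow_lip wrist [(0.77, [0.5532, -0.1106, 0.2815], [0.0814, -0.0012, -0.0064])]
tote_deep wrist []
tote_deep_lip wrist []
```

The lift stopped short near the inner reach limit, so my tracked pose is off. I'll reset it from the measured state and correct tilt and position above the stack.

```bash
python3 - <<'E'
from h import *
s=r.get_state(); setc(s['tool_pos'],R.from_quat(s['eef_rot']))
plan([.4655,-.1232,.25],down(.2175),'a')
E
```

```text
a turn [0.035, -0.0209, -0.0118] trans [-0.0075, -0.0098, 0.0232]
```

{"method": "jog_arm", "body": {
  "turn": [
    [0.035,-0.021,-0.012],
    [0.035,-0.021,-0.012],
    [0.035,-0.021,-0.012],
    [0.035,-0.021,-0.012]
  ],
  "translation": [
    [-0.0075,-0.01,0.012],
    [-0.0075,-0.01,0.023],
    [-0.0075,-0.01,0.023],
    [-0.0075,-0.01,0.023]
  ],
  "grip": [0.5,0.5,0.5,0.5]
}}

```text
clock: 24.8
tool_pos: [0.4655, -0.1232, 0.25]
eef_rot: [0.994, 0.109, -0.0, 0.0]
contact_force: [-0.6, -0.4, -1.0]
opening: 0.673
finger_force: 25.0
```

```bash
python3 - <<'E'
from h import *
did([.035,-.021,-.012],[-.0075,-.01,.023]); s=chk(); setc(s['tool_pos'],R.from_quat(s['eef_rot']))
plan([.4655,-.1232,.173],down(.2175),'b')
E
```

```text
t 24.8 pos [ 0.4655 -0.1232  0.25  ] err mm [ 0.1 -0.1 -0.1] rot err [-0.0002 -0.0001  0.0002] F [-0.6 -0.4 -1. ] M [ 0.05  0.09 -0.04] open 0.673 ff 24.99139130115509
b turn [0.0002, 0.0002, 0.0001] trans [-0.0, 0.0, 0.077]
```

{"method": "jog_arm", "body": {
  "turn": [
    [0,0,0],
    [0,0,0],
    [0,0,0],
    [0,0,0],
    [0,0,0],
    [0,0,0]
  ],
  "translation": [
    [0,0,0.03],
    [0,0,0.055],
    [0,0,0.07],
    [0,0,0.078],
    [0,0,0.078],
    [0,0,0.078]
  ],
  "grip": [0.5,0.5,0.5,0.5,0.5,0.5]
}}

```text
clock: 25.55
tool_pos: [0.466, -0.1232, 0.1728]
eef_rot: [0.994, 0.109, 0.001, 0.0]
contact_force: [-0.6, -1.1, -1.6]
opening: 0.672
finger_force: 25.0
```

```bash
python3 - <<'E'
from h import *
did([0,0,0],[0,0,.078]); s=chk()
T=R.from_quat(s['eef_rot'])
for k in range(2):
 for c in ('scene','side','wrist'):
  im=cams.snapshot(c); save(im,c+'8.png')
  for n in ['tote_shallow','tote_shallow_lip']:
    print(n,c,[(round(d['p'],2),np.round(d['position'],4).tolist(),T.inv().apply(d['position']-s['tool_pos']).round(4).tolist() if 'shal' in n else '') for d in models.place_of(c,n)[:3] if np.hypot(*(d['position'][:2]-s['tool_pos'][:2]))<.12])
a=cv2.imread('pics/scene8.png')[120:240,230:350]; b=cv2.imread('pics/side8.png')[180:300,260:380]
cv2.imwrite('pics/v8.png',cv2.resize(np.hstack([a,b]),None,fx=3.3,fy=3.3,interpolation=cv2.INTER_CUBIC))
E
```

```text
t 25.55 pos [ 0.466  -0.1232  0.1728] err mm [ 0.4 -0.   0.7] rot err [-0.0005  0.0013 -0.0002] F [-0.6 -1.1 -1.6] M [ 0.03  0.1  -0.02] open 0.672 ff 24.991315305233
tote_shallow scene [(0.78, [0.4688, -0.1208, 0.1392], [0.0033, -0.0017, 0.0336])]
tote_shallow_lip scene [(0.61, [0.5423, -0.1038, 0.1797], [0.0787, -0.0024, -0.0069])]
tote_shallow side [(0.94, [0.4653, -0.1204, 0.137], [-0.0001, -0.0029, 0.0357])]
tote_shallow_lip side [(0.76, [0.5489, -0.1019, 0.1807], [0.0856, -0.0029, -0.0079])]
tote_shallow wrist [(0.82, [0.4693, -0.1177, 0.1353], [0.0044, -0.0047, 0.0375])]
tote_shallow_lip wrist [(0.55, [0.547, -0.1023, 0.1765], [0.0836, -0.0029, -0.0037])]
tote_shallow scene [(0.65, [0.4683, -0.1193, 0.1403], [0.0031, -0.0033, 0.0325])]
tote_shallow_lip scene [(0.7, [0.5439, -0.1036, 0.1788], [0.0803, -0.0023, -0.006])]
tote_shallow side [(0.64, [0.4696, -0.1192, 0.1353], [0.0044, -0.0031, 0.0375])]
tote_shallow_lip side [(0.95, [0.5485, -0.0996, 0.1782], [0.0857, -0.0052, -0.0054])]
tote_shallow wrist [(0.86, [0.4689, -0.1182, 0.1353], [0.0039, -0.0043, 0.0375])]
tote_shallow_lip wrist [(0.56, [0.5462, -0.1015, 0.1779], [0.083, -0.0038, -0.0051]), (0.26, [0.4675, -0.1178, 0.1394], [0.0026, -0.005, 0.0334])]
```

View pics/v8.png

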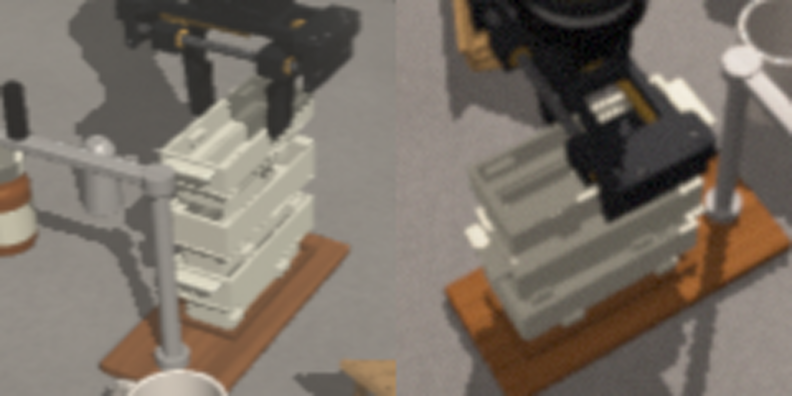

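It is aligned with its lip towards the post (side crop (690,95)), opposite to the deep one's lip (475,235). I'll feel downwards.

{"method": "jog_arm", "body": {
  "turn": [
    [0,0,0],
    [0,0,0],
    [0,0,0],
    [0,0,0],
    [0,0,0],
    [0,0,0]
  ],
  "translation": [
    [-0.001,0,0.004],
    [-0.001,0,0.008],
    [-0.001,0,0.011],
    [-0.001,0,0.013],
    [-0.001,0,0.014],
    [-0.001,0,0.014]
  ],
  "grip": [0.5,0.5,0.5,0.5,0.5,0.5]
}}

```text
clock: 27.2
tool_pos: [0.4644, -0.1233, 0.1586]
eef_rot: [0.994, 0.109, 0.0, -0.0]
contact_force: [-1.7, 0.4, 5.1]
opening: 0.673
finger_force: 25.0
```

{"method": "jog_arm", "body": {
  "turn": [
    [0,0,0],
    [0,0,0],
    [0,0,0]
  ],
  "translation": [
    [0,0,0.001],
    [0,0,0.0015],
    [0,0,0.0015]
  ],
  "grip": [0.5,0.5,0.5]
}}

```text
clock: 27.58
tool_pos: [0.4646, -0.1234, 0.1585]
eef_rot: [0.994, 0.108, 0.001, -0.0]
contact_force: [-3.6, 1.4, 19.5]
opening: 0.674
finger_force: 25.0
```

Contact at 0.1585 matches the seated height, which is 0.122 plus a grip height of about 0.0365. Resting on the rim would read about 0.1635. I'll release and check.

{"method": "jog_arm", "body": {
  "turn": [
    [0,0,0],
    [0,0,0],
    [0,0,0],
    [0,0,0],
    [0,0,0],
    [0,0,0],
    [0,0,0],
    [0,0,0],
    [0,0,0]
  ],
  "translation": [
    [0,0,-0.0015],
    [0,0,-0.0015],
    [0,0,-0.0015],
    [0,0,-0.0015],
    [0,0,-0.02],
    [0,0,-0.06],
    [0,0,-0.1],
    [0,0,-0.12],
    [0,0,-0.12]
  ],
  "grip": [0.5,0.2,0,0,0,0,0,0,0]
}}

```text
clock: 28.7
tool_pos: [0.4653, -0.1234, 0.2776]
eef_rot: [0.994, 0.109, 0.001, 0.0]
contact_force: [0.9, -0.4, -0.8]
opening: 0.998
finger_force: 0.0
```

```bash
python3 - <<'E'
from h import *
s=chk(); setc(s['tool_pos'],R.from_quat(s['eef_rot']))
for c in ('scene','side','wrist'):
  im=cams.snapshot(c); save(im,c+'9.png')
  for n in ['tote_shallow','tote_shallow_lip','tote_deep','tote_deep_lip','tote_base','keeper_pivot','keeper_knob']:
    print(n,c,[(round(d['p'],2),np.round(d['position'],4).tolist()) for d in models.place_of(c,n)[:3] if np.hypot(*(d['position'][:2]-s['tool_pos'][:2]))<.22])
a=cv2.imread('pics/scene9.png')[120:240,230:350]; b=cv2.imread('pics/side9.png')[180:300,260:380]
cv2.imwrite('pics/v9.png',cv2.resize(np.hstack([a,b]),None,fx=3.3,fy=3.3,interpolation=cv2.INTER_CUBIC))
E
```

```text
t 28.7 pos [ 0.4653 -0.1234  0.2776] err mm [ -0.2  -0.2 105.6] rot err [-0.001   0.003  -0.0004] F [ 0.9 -0.4 -0.8] M [-0.    0.12  0.03] open 0.998 ff 0.0
tote_shallow scene [(0.83, [0.4686, -0.1182, 0.1257])]
tote_shallow_lip scene [(0.77, [0.5447, -0.1045, 0.1667])]
tote_deep scene [(0.85, [0.4662, -0.1193, 0.0686])]
tote_deep_lip scene [(0.91, [0.3869, -0.14, 0.1227])]
tote_base scene [(0.87, [0.4656, -0.1249, 0.0121])]
keeper_pivot scene [(0.67, [0.59, -0.0962, 0.1881])]
keeper_knob scene [(0.7, [0.6156, -0.2215, 0.2213])]
tote_shallow side [(0.65, [0.4688, -0.1229, 0.1209])]
tote_shallow_lip side [(0.84, [0.5483, -0.103, 0.167])]
tote_deep side [(0.75, [0.4705, -0.1249, 0.0657])]
tote_deep_lip side [(0.75, [0.3934, -0.1357, 0.126])]
tote_base side [(0.65, [0.4684, -0.125, 0.0134])]
keeper_pivot side [(0.55, [0.5815, -0.0927, 0.1916])]
keeper_knob side [(0.87, [0.6168, -0.2207, 0.2155]), (0.39, [0.3939, -0.1367, 0.1226])]
tote_shallow wrist [(0.63, [0.4682, -0.1202, 0.1253])]
tote_shallow_lip wrist [(0.61, [0.5454, -0.1031, 0.1609])]
tote_deep wrist []
tote_deep_lip wrist []
tote_base wrist []
keeper_pivot wrist [(0.63, [0.5859, -0.0983, 0.1888])]
keeper_knob wrist [(0.86, [0.6175, -0.2238, 0.2214])]
```

View pics/v9.png

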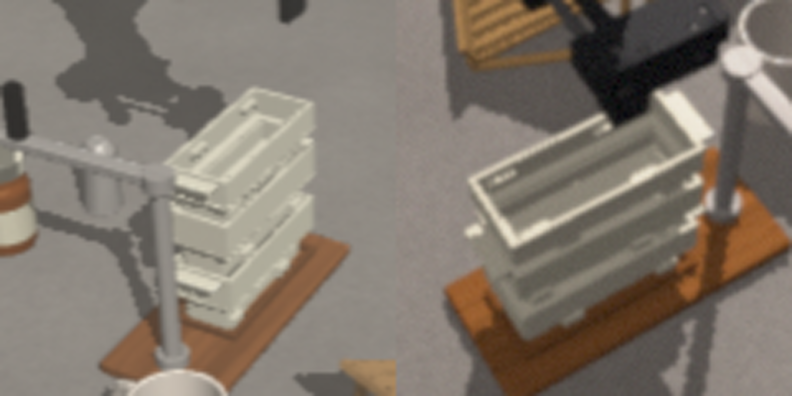

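The stack stands level with even gaps and alternating lips: shallow lip at side crop (690,115), deep lip at (475,230), underside heights about 0.013, 0.067 and 0.124. Now the keeper.

```bash
python3 - <<'E'
from h import *
plan([.6142,-.2214,.30],down(1.793),'hover')
E
```

```text
hover turn [0.0031, -0.0013, -1.5751] trans [0.1242, 0.1279, -0.0219]
```

{"method": "jog_arm", "body": {
  "turn": [
    [0,0,-0.17],
    [0,0,-0.34],
    [0,0,-0.51],
    [0,0,-0.68],
    [0,0,-0.85],
    [0,0,-1.02],
    [0,0,-1.19],
    [0,0,-1.36],
    [0.003,-0.001,-1.575],
    [0.003,-0.001,-1.575],
    [0.003,-0.001,-1.575],
    [0.003,-0.001,-1.575]
  ],
  "translation": [
    [0,0,-0.022],
    [0.02,0.02,-0.03],
    [0.04,0.04,-0.03],
    [0.06,0.06,-0.03],
    [0.08,0.08,-0.03],
    [0.1,0.1,-0.03],
    [0.12,0.12,-0.03],
    [0.124,0.128,-0.025],
    [0.124,0.128,-0.022],
    [0.124,0.128,-0.022],
    [0.124,0.128,-0.022],
    [0.124,0.128,-0.022]
  ],
  "grip": [0,0,0,0,0,0,0,0,0,0,0,0]
}}

```text
clock: 31.4
tool_pos: [0.6133, -0.2213, 0.2989]
eef_rot: [0.625, 0.781, -0.001, -0.001]
contact_force: [-0.2, -0.1, 0.1]
opening: 0.998
finger_force: 0.0
```

```bash
python3 - <<'E'
from h import *
did([.003,-.001,-1.575],[.124,.128,-.022]); s=chk()
for c in ('scene','side','wrist'):
  im=cams.snapshot(c); save(im,c+'10.png')
  for n in ['keeper_pivot','keeper_knob']:
    print(n,c,[(round(d['p'],2),np.round(d['position'],4).tolist()) for d in models.place_of(c,n)[:1]])
plan([.6142,-.2214,.222],down(1.793),'grasp')
E
```

```text
t 31.4 pos [ 0.6133 -0.2213  0.2989] err mm [-0.7  0.3 -1.2] rot err [0.0026 0.0008 0.0016] F [-0.2 -0.1  0.1] M [ 0.04  0.04 -0.  ] open 0.998 ff 0.0
keeper_pivot scene [(0.78, [0.5864, -0.0955, 0.1892])]
keeper_knob scene [(0.95, [0.6134, -0.2184, 0.2224])]
keeper_pivot side [(0.78, [0.582, -0.0923, 0.1903])]
keeper_knob side [(0.96, [0.6151, -0.2228, 0.2153])]
keeper_pivot wrist [(0.88, [0.5871, -0.0946, 0.1896])]
keeper_knob wrist [(0.62, [0.6183, -0.2256, 0.219])]
grasp turn [0.0003, -0.0001, -0.0001] trans [0.0001, 0.0002, 0.0781]
```

{"method": "jog_arm", "body": {
  "turn": [
    [0,0,0],
    [0,0,0],
    [0,0,0],
    [0,0,0],
    [0,0,0],
    [0,0,0],
    [0,0,0],
    [0,0,0],
    [0,0,0],
    [0,0,0]
  ],
  "translation": [
    [0,0,0.03],
    [0,0,0.06],
    [0,0,0.077],
    [0,0,0.077],
    [0,0,0.077],
    [0,0,0.077],
    [0,0,0.077],
    [0,0,0.077],
    [0,0,0.077],
    [0,0,0.077]
  ],
  "grip": [0,0,0,0.3,0.85,0.85,0.85,0.85,0.85,0.85],
  "force": 6
}}

```text
clock: 33.1
tool_pos: [0.6134, -0.2214, 0.2218]
eef_rot: [0.624, 0.781, -0.0, -0.001]
contact_force: [0.6, -0.6, -1.0]
opening: 0.23
finger_force: 0.5
```

```bash
python3 - <<'E'
from h import *
did([0,0,0],[0,0,.077]); s=chk()
# knob now at TCP; swing arc about pivot
piv=np.array([.5855,-.0955]); k=s['tool_pos'][:2]; print('radius',np.hypot(*(k-piv)))
h0=np.arctan2(*(k-piv)[::-1])%(2*np.pi); th=h0-(.217+np.pi); print('theta',th)
p0,q0=getc()
for i in range(1,11):
  h=h0-th*i/10; P=np.r_[piv+.13*np.array([np.cos(h),np.sin(h)]),p0[2]]
  plan(P,down(1.793-th*i/10),i)
E
```

```text
t 33.1 pos [ 0.6134 -0.2214  0.2218] err mm [-0.6  0.1 -1.4] rot err [0.002  0.0008 0.0001] F [ 0.6 -0.6 -1. ] M [-0.12 -0.25  0.01] open 0.23 ff 0.4664734750986099
radius 0.12899509745713456
theta 1.5716269216765526
1 turn [0.0003, -0.0001, 0.1571] trans [0.0009, -0.0209, -0.0]
2 turn [0.0002, -0.0001, 0.3142] trans [0.0058, -0.0408, -0.0]
3 turn [0.0002, -0.0001, 0.4714] trans [0.0137, -0.0596, -0.0]
4 turn [0.0002, -0.0002, 0.6286] trans [0.0244, -0.0769, -0.0]
5 turn [0.0002, -0.0002, 0.7857] trans [0.0378, -0.0924, -0.0]
6 turn [0.0002, -0.0002, 0.9429] trans [0.0533, -0.1056, -0.0]
7 turn [0.0002, -0.0002, 1.1001] trans [0.0708, -0.1162, -0.0]
8 turn [0.0002, -0.0002, 1.2572] trans [0.0897, -0.1239, -0.0]
9 turn [0.0002, -0.0002, 1.4144] trans [0.1096, -0.1285, -0.0]
10 turn [0.0001, -0.0003, 1.5715] trans [0.1299, -0.13, -0.0]
```

{"method": "jog_arm", "body": {
  "turn": [
    [0,0,0],
    [0,0,0],
    [0,0,0.08],
    [0,0,0.157],
    [0,0,0.314],
    [0,0,0.471],
    [0,0,0.629],
    [0,0,0.786],
    [0,0,0.943],
    [0,0,1.1],
    [0,0,1.257],
    [0,0,1.414],
    [0,0,1.49],
    [0,0,1.5715],
    [0,0,1.5715],
    [0,0,1.5715],
    [0,0,1.5715]
  ],
  "translation": [
    [0,0,0],
    [0,0,0],
    [0.0003,-0.0105,0],
    [0.001,-0.021,0],
    [0.006,-0.041,0],
    [0.0137,-0.0596,0],
    [0.0244,-0.077,0],
    [0.0378,-0.0924,0],
    [0.0533,-0.1056,0],
    [0.0708,-0.1162,0],
    [0.0897,-0.124,0],
    [0.1096,-0.1285,0],
    [0.12,-0.1295,0],
    [0.13,-0.13,0],
    [0.13,-0.13,0],
    [0.13,-0.13,0],
    [0.13,-0.13,0]
  ],
  "grip": [0.9,0.9,0.9,0.9,0.9,0.9,0.9,0.9,0.9,0.9,0.9,0.9,0.9,0.9,0.9,0.9,0.9]
}}

```text
clock: 35.22
tool_pos: [0.458, -0.1231, 0.222]
eef_rot: [0.994, 0.111, -0.001, -0.001]
contact_force: [3.1, 2.3, -8.4]
opening: 0.203
finger_force: 6.0
```

```bash
python3 - <<'E'
from h import *
did([0,0,1.5715],[.13,-.13,0]); s=chk()
P=[];K=[]
for c in ('scene','side','wrist'):
  im=cams.snapshot(c); save(im,c+'11.png')
  for n in ['keeper_pivot','keeper_knob']:
    print(n,c,[(round(d['p'],2),np.round(d['position'],4).tolist()) for d in models.place_of(c,n)[:1]])
E
```

```text
t 35.23 pos [ 0.458  -0.1231  0.222 ] err mm [-0.5  0.3 -1.2] rot err [ 0.0014 -0.0023 -0.0007] F [ 3.1  2.3 -8.4] M [ 0.42 -0.74  0.  ] open 0.203 ff 5.99651925265789
keeper_pivot scene [(0.91, [0.5864, -0.0981, 0.1899])]
keeper_knob scene [(0.82, [0.4545, -0.1238, 0.2211])]
keeper_pivot side [(0.73, [0.5802, -0.0952, 0.1902])]
keeper_knob side [(0.71, [0.4541, -0.1225, 0.216])]
keeper_pivot wrist [(0.76, [0.5875, -0.0982, 0.188])]
keeper_knob wrist [(0.7, [0.4569, -0.1259, 0.2214])]
```

{"method": "jog_arm", "body": {
  "turn": [
    [0,0,0],
    [0,0,0],
    [0,0,0],
    [0,0,0],
    [0,0,0],
    [0,0,0],
    [0,0,0],
    [0,0,0],
    [0,0,0],
    [0,0,0],
    [0,0,0],
    [0,0,0],
    [0,0,0],
    [0,0,0]
  ],
  "translation": [
    [0,0.001,0],
    [0,0.001,0],
    [0,0.001,0],
    [0,0.001,0],
    [0,0.001,0],
    [0,0.001,0],
    [0,0.001,0],
    [0,0.001,-0.02],
    [0,0.001,-0.06],
    [0,0.001,-0.1],
    [0,0.001,-0.1],
    [0.06,-0.06,-0.1],
    [0.1,-0.12,-0.1],
    [0.1,-0.15,-0.1]
  ],
  "grip": [0.9,0.9,0.75,0.6,0.5,0.4,0.3,0.3,0.3,0.3,0.3,0.3,0.3,0.3]
}}

```text
clock: 37.42
tool_pos: [0.5232, 0.047, 0.3208]
eef_rot: [0.994, 0.11, -0.002, -0.0]
contact_force: [0.8, -0.5, 0.1]
opening: 0.698
finger_force: 0.0
```

```bash
python3 - <<'E'
from h import *
s=r.get_state(); print(s['clock'],s['tool_pos'].round(3),s['opening'])
for k in range(2):
 for c in ('scene','side','wrist'):
  im=cams.snapshot(c); save(im,c+'12.png')
  D={}
  for n in ['keeper_pivot','keeper_knob','tote_shallow','tote_shallow_lip','tote_deep','tote_deep_lip','tote_base','tote_base_lip','mug']:
    l=models.place_of(c,n)[:1]; D[n]=[(round(d['p'],2),np.round(d['position'],4).tolist()) for d in l]
    if k==0: print(n,c,D[n])
  try:
    a=np.array(D['keeper_pivot'][0][1])-D['keeper_knob'][0][1]; print(c,'bar yaw',np.arctan2(a[1],a[0]).round(4))
    a=np.array(D['tote_shallow_lip'][0][1])-D['tote_deep_lip'][0][1]; print(c,'stack yaw',np.arctan2(a[1],a[0]).round(4))
  except Exception as e: print(e)
a=cv2.imread('pics/scene12.png')[120:240,230:350]; b=cv2.imread('pics/side12.png')[170:290,260:380]
cv2.imwrite('pics/v12.png',cv2.resize(np.hstack([a,b]),None,fx=3.3,fy=3.3,interpolation=cv2.INTER_CUBIC))
E
```

```text
37.425 [0.523 0.047 0.321] 0.6982606919209542
keeper_pivot scene [(0.66, [0.5877, -0.0972, 0.1874])]
keeper_knob scene [(0.6, [0.4572, -0.1204, 0.2208])]
tote_shallow scene [(0.97, [0.7411, 0.1919, 0.0023])]
tote_shallow_lip scene [(0.8, [0.6911, 0.1341, 0.0453])]
tote_deep scene [(0.65, [0.4648, -0.1185, 0.0654])]
tote_deep_lip scene [(0.75, [0.3899, -0.1405, 0.1244])]
tote_base scene [(0.93, [0.4649, -0.1251, 0.0121])]
tote_base_lip scene [(0.69, [0.5394, -0.1049, 0.0681])]
mug scene []
scene bar yaw 0.1759
scene stack yaw 0.7392
keeper_pivot side [(0.64, [0.5822, -0.0925, 0.1869])]
keeper_knob side [(0.63, [0.4584, -0.1272, 0.2189])]
tote_shallow side [(0.91, [0.7433, 0.1927, 0.0007])]
tote_shallow_lip side [(0.96, [0.6924, 0.1342, 0.0427])]
tote_deep side [(0.58, [0.4672, -0.1233, 0.0674])]
tote_deep_lip side [(0.66, [0.3913, -0.1361, 0.1202])]
tote_base side [(0.6, [0.4656, -0.1235, 0.0118])]
tote_base_lip side [(0.73, [0.547, -0.0996, 0.0677])]
mug side [(0.92, [0.6747, 0.0018, 0.0012])]
side bar yaw 0.2733
side stack yaw 0.7315
keeper_pivot wrist [(0.71, [0.5893, -0.097, 0.1874])]
keeper_knob wrist [(0.58, [0.4521, -0.3287, 0.0007])]
tote_shallow wrist [(0.91, [0.3067, 0.2881, -0.0023])]
tote_shallow_lip wrist [(0.92, [0.5448, -0.1032, 0.1638])]
tote_deep wrist [(0.79, [0.4714, -0.119, 0.068])]
tote_deep_lip wrist [(0.28, [0.4699, -0.1214, -0.0006])]
tote_base wrist [(0.89, [0.4696, -0.1233, 0.0141])]
tote_base_lip wrist [(0.64, [0.5485, -0.1096, 0.0685])]
mug wrist [(0.86, [0.6732, 0.0023, -0.001])]
wrist bar yaw 1.0362
wrist stack yaw 0.2384
scene bar yaw 0.226
scene stack yaw 0.2176
side bar yaw 0.2323
side stack yaw 1.8873
list index out of range
```

View pics/v12.png

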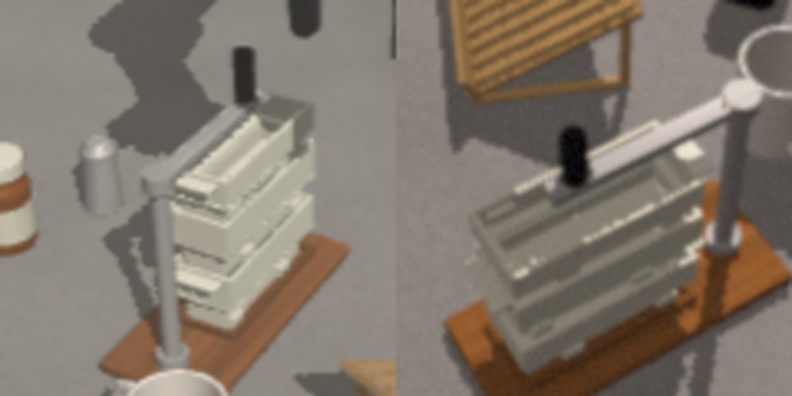

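The keeper bar lies parallel to the totes' long sides and over their middle in both views (side crop from the post at (740,95) to the knob at (572,155)). The stack is level, the lips alternate, and the robot is clear. Handing in.

```bash
python3 -c "
from plant import r
print(r.finish_job())"
```

```text
the job is handed in; nothing more can be done
None
```

The job is handed in: the deep tote is seated on the base tote and the shallow one on top, each turned end for end and level, and the keeper arm is swung in along the middle and released (about 38 s used).

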